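Vent the wood-drying cabinet past its sagging bolt

TASK

The carving blanks in the drying cabinet need airing. First turn the thermostat dial on top of the cabinet back to the long mark on its scale; then lift the sagging barrel bolt over the bent lip of its keeper as you draw it back clear of the keeper (do not wrench it), and pull the door open about 7 cm at its free edge. The door springs shut by itself, so finish while holding it ajar there with the gripper, leaving the other things on the bench and cabinet where they are.

Things in the scene. Friction and masses are not known exactly. Their poses are not given: they have to be found in the camera images.
- cabinet: Bench-top wood-drying cabinet, fixed, 380 wide x 300 deep x 240 mm high, plywood with brown frame and top. Origin: centre of its underside. x runs along its width to the keeper side, -y is the front with the door (facing the robot's right), z up. On its top: thermostat housing 130 x 130 x 35 mm centred at x 0, y -65 mm; vent cap 70 mm across, 14 mm high at x 125, y 85 mm.
- dial_grip (a point): Middle of the grip bar of the black thermostat dial, on its upright axis, 299 mm above the bench. The bar is 46 mm long, 14 wide, 32 high: from 19 mm below this point to 13 mm above it. Under it, turning with it, a round skirt 48 mm across, 4 mm thick. The point's x axis points along the bar to the pointer end (white line, small nose on the skirt).
- dial (a joint): Dial angle in rad, growing clockwise from above, 0 to 4.71; stays where left (friction 0.04 N m). Scale: 10 marks, 30 degrees apart; at 0 the pointer is on the first mark, 225 degrees anticlockwise from the cabinet's x axis. The third, at 1.047, is much longer and thicker: the long mark. The dial starts at 1.8 to 2.4, so it is turned anticlockwise.
- bolt_knob (a point): Centre of the barrel bolt's knob: steel cylinder, 22 mm diameter, 22 long, axis level, square to the door; at its outer end a rim 27 mm across, 4 thick. It is 57 mm off the door's face, 195 mm above the bench when sagging, 193 mm from the hinge axis along the door when bolted. Free beside and above; the bolt's straps stand 29 mm off the door. x axis along the rod to its tip, y into the door, z up.
- bolt (a joint): How far the bolt is drawn back, in m: 0 bolted, 0.045 fully drawn (the knob moves along the door towards the hinges, against the point's x axis). The tip is clear of the keeper from 0.020 on. Friction about 1 N; it stays where it is left.
- bolt_lift (a joint): How far the 14 mm steel rod is lifted in its slack straps, in m: 0 sagging on their bottom, 0.014 against their top. It falls back by its weight (0.16 to 0.28 kg). The keeper's lip sits in a notch worn in the rod's underside: after 3 mm of drawing, the rod's head catches on the lip unless lifted by 5 mm or more; it must stay lifted until drawn 0.020.
- keeper_lip (a point): Top edge of the keeper's bent lip, 3 mm thick. The keeper is a dark steel staple, 28 mm wide, fixed on the cabinet's frame beside the door's free edge; the rod passes through it. Its mouth edge, on the door's side, is bent up; it does not give. Pressing the bolt hard (over 40 N) against it is wrenching.
- door (a joint): Opening of the door in rad: 0 shut, growing as its free edge swings out to the front (clockwise from above). Spring hinges pull it shut: 0.32 N m when shut, plus 0.8 N m per rad. It cannot swing while the bolt's tip is in the keeper. It has no handle but the bolt's knob.
- door_hinge (a point): Point on the door's upright hinge axis, level with the sagging bolt, in the plane of the door's front. The hinges are on the side near the robot. The door is 256 x 194 x 18 mm, 0.6 to 1.3 kg, wooden frame with plywood panel. x axis along the door to its free edge, y into the cabinet when shut.
- door_edge (a point): Free edge of the door, in the plane of its front, level with the sagging bolt, 256 mm from the hinge axis, 21 mm below the door's top. It moves 7 cm when the door opens by 0.27 rad.
- mallet: Bystander: round wooden carver's mallet standing on its head, 92 mm across, 238 mm high. Origin under its centre.
- gouge: Bystander: gouge, 240 mm long, 24 mm high, lying on the bench, dark handle. Origin under the ferrule.
- chisel: Bystander: chisel, 240 mm long, 24 mm high, lying on the bench, brown handle. Origin under the ferrule.
- oilstone: Bystander: oilstone in a dark wooden tray, 150 x 55 x 32 mm, lying in front of the cabinet near the hinges. Origin under its centre.
- wax_tin: Bystander: flat round metal tin, 72 mm across, 32 mm high, on the cabinet's top. Origin under its centre.
- offcut: Bystander: wooden offcut, 90 x 45 x 35 mm, on the cabinet's top. Origin under its centre.
- blank: Bystander: stepped carving blank of pale wood, 120 x 90 x 82 mm, on the bench. Origin under its centre.
- keeper: The whole keeper staple with its plate on the cabinet's frame; origin on the frame's face, level with the sagging rod's axis, at the mouth.

How it is judged:
On the way, in this order (a step that is already met when the one before it is completed fails the run):
1. the dial is on the long mark, the door still bolted (value of joint dial between 0.927 and 1.167 rad and value of joint bolt below 0.01 m), for 0.3 s.
2. the bolt is drawn clear of the keeper (value of joint bolt above 0.02 m), for 0.1 s.
3. the door is ajar (value of joint door above 0.19 rad), for 0.2 s.
At the end, for the whole second after the job is handed in: The dial stands within 0.12 rad (7 degrees) of the long mark, the bolt is drawn back clear of the keeper (20 mm or more), and the gripper's fingers hold the door, by its bolt knob or itself, still and ajar at 0.19 to 0.355 rad (49 to 91 mm at its free edge) (value of joint dial between 0.927 and 1.167 rad and value of joint bolt above 0.02 m and value of joint door between 0.19 and 0.355 rad and velocity of joint door between -0.1 and 0.1 rad/s and contact force between the fingers and door above 0.3 N); the arm keeps its last pose, push and grip.
It fails at once if the bolt is wrenched against the keeper (over 40 N) (contact force between bolt and keeper above 40 N).
It fails at once if a bystander is disturbed (moved 30 mm or more) (distance of any of mallet, gouge, chisel, oilstone, wax_tin, offcut, blank from where it was at the start of the episode above 0.03 m).
It also fails if it takes over 54 s, if anything falls off the work surface, if the arm or the gripper's body presses on something with over 40 N, if the wrist force passes 120 N, or if a joint passes its speed limit or range.

ROBOT

A 6-joint arm with a two-finger parallel gripper is mounted at the origin on the work surface. World frame = base frame: x ahead of the robot, y to its left, z up, the work surface at z = 0. Lengths are in m, angles in rad, forces in N, time in s.
With the tool pointing down it reaches from about 0.225 to 0.875 m from the base axis. Payload 3.4 kg.
Tool frame: the origin (TCP) lies on the centre line of the jaws, within the pads' length; the fingertips stand 17 mm ahead of it and the grasp point (between the pads) lies 2 mm behind it (manip.finger_overhang is the distance from the TCP to the fingertips, in m); y points along the fingers, x is the direction in which the jaws open and shut, and the axes are right-handed (so a half turn about y gives the same grasp; the last joint's range is limited). The gripper opens to 85 mm and grips with 20 to 120 N. Pads are 22 mm wide; open, the fingers measure 114 mm over their backs; the gripper's body (76 mm by 85 mm) begins 54 mm behind the grasp point. The pads swing forward as they close: fully open they stand 13 mm farther back than shut.
Start: joints at [1.125, 0.276, 1.505, -0, 1.361, -0.121], TCP at [0.184, 0.545, 0.248] pointing down, gripper open.
Joint ranges: [-2.89, 2.89], [-0.75, 2.08], [0.22, 2.7], [-1.18, 4.32], [0.11, 2.71], [-2.7, 2.7]. Speed limits (rad/s): [2.57, 2.57, 3.14, 3.14, 3.14, 3.14].

INTERFACE

Orientations are given as a unit quaternion [w, x, y, z].
In Python, from rig import manip gives the robot as it stands.
- The arm moves only by the tool arm_command, never from a script. Its argument "commands" is a list of rows, each a list of 3 entries, a list of its own where there are three numbers: the finger opening in cm, from 0 to 8.54, then the shift along the world's x, y, z in cm, then the turn about the world's z in rad. A call has 1 to 12 rows; each row shifts and turns the commanded pose from where the row before left it; what a row does not reach is not made up. A row lasts 1/10 s, in which the tool goes at most 50 mm and 8.59 degrees, less where a joint would pass 70% of its speed; a pose out of reach is approached as far as the arm can. A call with a gripper value outside its range is refused whole. The fingers move at their own pace and stop on an object; "grip_force" is the grip in N (left out, the last holds). Time passes only in rows, so rows that do not move let the fingers close. It gives the time, the measured TCP pose, the force and the opening at its end, in the units of the state.
- manip.get_state(): the state, without advancing time (a new reading comes with each control period).
- manip.get_image(name): name is "side" or "top"; returns a dict with "pixels" (400x640x3 uint8, red, green, blue), "range_z" (400x640 float32, m along the optical axis (not along the pixel's ray), 0 where there is no reading), "intrinsics" (3x3 intrinsics, pixels), "R" (3x3) and "t" (3): a world point X has camera coordinates R X + t. Camera axes: x right, y down, z forward; pixel columns grow to the right and rows downward; lengths in m; the calibration is good to about 2 mm. A picture is of the moment at which its call begins.
- manip.sign_off(): hands the job in, once; it reports no verdict.
The state is a dict: "clock": time; "qpos": joint angles; "qd": joint speeds; "effort": joint torques, N m; "position": TCP position; "ee_rot": TCP orientation; "contact_force": force on the tool from outside, world axes, zero at the start; "moment": the same for the moment, N m; "width": finger opening in m.
Only numpy, scipy, OpenCV 4.12 (cv2) and the standard library are available. Lean on these libraries where they do the work, as an engineer would, in place of code of your own. Each camera call takes 0.05 s, during which the arm holds its last target.

## Working session

There is one attempt and no reset: what is moved stays moved. The work goes in short steps, Python scripts to look and compute and a tool call to move; the robot and the scene stay as the last step left them, time stands still between calls to the robot, and variables do not carry over. Pictures are saved under pics/ and viewed, and the job is handed in when it is done.

Besides the shell and the picture viewer there is one more tool, called after "Emit:" in YAML: its name, and indented under it one key for each argument. arm_command: Moves the arm, as the interface text tells. Its arguments: {"type":"object","properties":{"commands":{"type":"array"},"grip_force":{"type":"number"}},"required":["commands"]}

```bash
ls; mkdir -p pics; cat > h.py <<'E'
import numpy as np, cv2
from rig import manip
def snap(name,fn,scale=1):
    im=manip.get_image(name)
    cv2.imwrite(fn,cv2.cvtColor(np.asarray(im["pixels"]),cv2.COLOR_RGB2BGR))
    np.savez(fn.replace('.png','.npz'),**{k:np.asarray(v) for k,v in im.items()})
    return im
def load(fn): return dict(np.load(fn))
def ptz(im,u,v,z):
    K,R,t=im["intrinsics"],im["R"],im["t"]
    c=-R.T@t; d=R.T@np.linalg.solve(K,[u,v,1.]); return c+d*(z-c[2])/d[2]
def ptd(im,u,v):
    K,R,t=im["intrinsics"],im["R"],im["t"]
    z=im["range_z"][int(round(v)),int(round(u))]; return R.T@(np.linalg.solve(K,[u,v,1.])*z-t)
def proj(im,X):
    p=im["intrinsics"]@(im["R"]@np.asarray(X)+im["t"]); return p[:2]/p[2]
E
python3 - <<'E'
from h import *
for n in("top","side"):
    im=snap(n,f"pics/{n}0.png"); print(n,im["R"].round(3).tolist(),(-im["R"].T@im["t"]).round(3),im["intrinsics"].tolist())
s=manip.get_state(); print(s)
E
```

```text
pics
top [[-0.02, -1.0, 0.014], [-0.983, 0.017, -0.184], [0.184, -0.017, -0.983]] [ 0.35  -0.044  1.495] [[432.23878643433807, 0.0, 318.7646341064009], [0.0, 432.23878643433807, 193.49622822462553], [0.0, 0.0, 1.0]]
side [[-0.925, 0.381, 0.004], [0.22, 0.543, -0.81], [-0.311, -0.748, -0.586]] [0.962 0.9   0.91 ] [[430.300453398637, 0.0, 314.97763009285444], [0.0, 430.300453398637, 198.27619425260391], [0.0, 0.0, 1.0]]
{'clock': 0.1, 'qpos': array([ 1.12501710e+00,  2.76516020e-01,  1.50598370e+00,  2.54831748e-05,
        1.36071145e+00, -1.21003662e-01]), 'qd': array([-6.28336665e-05, -2.76743817e-03, -2.71531274e-03,  4.43164355e-04,
       -1.00889179e-03,  5.86605087e-04]), 'effort': array([ 1.31710105e-03, -4.17696548e+01, -2.46403474e+01,  9.54856631e-06,
        5.82255016e-03, -4.10764287e-06]), 'position': array([0.18328976, 0.54454457, 0.24754427]), 'ee_rot': array([-0.57399283,  0.57452808,  0.41207697, -0.41308871]), 'contact_force': array([-0.66101454, -0.72412447,  0.06693717]), 'moment': array([-0.01338306,  0.036689  , -0.0248655 ]), 'width': 0.08523703812413655}
```

View pics/top0.png

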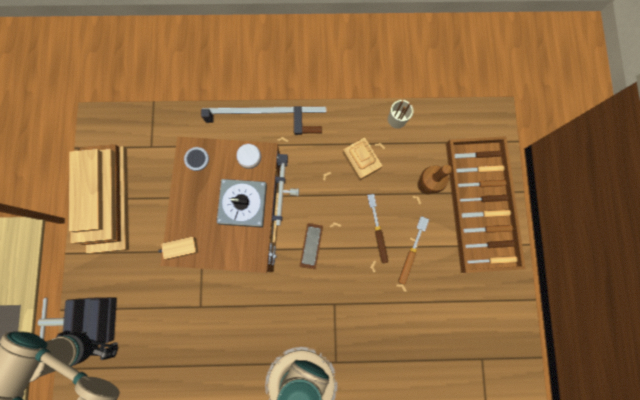

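View pics/side0.png

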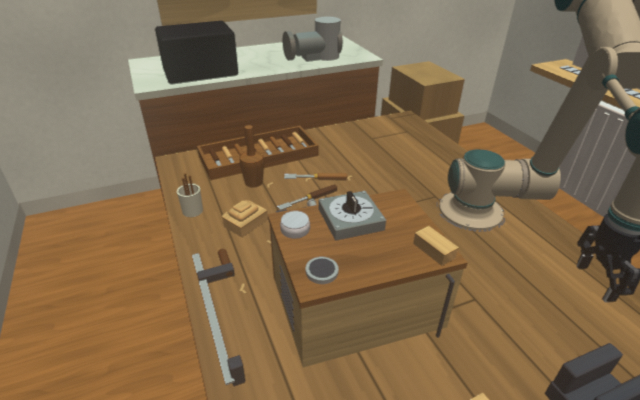

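The top view shows the cabinet at about (222,205), with its front facing right. The dial is at (240,203), the knob at (290,192), the keeper at (283,160) and the hinge at (271,257). I'll zoom in.

```bash
python3 - <<'E'
import cv2
a=cv2.imread('pics/top0.png')[135:275,160:325]
cv2.imwrite('pics/c1.png',cv2.resize(a,None,fx=4.2,fy=4.2,interpolation=cv2.INTER_CUBIC))
a=cv2.imread('pics/top0.png')[175:232,212:272]
cv2.imwrite('pics/c2.png',cv2.resize(a,None,fx=10,fy=10,interpolation=cv2.INTER_CUBIC))
a=cv2.imread('pics/side0.png')[180:250,300:400]
cv2.imwrite('pics/c3.png',cv2.resize(a,None,fx=7,fy=7,interpolation=cv2.INTER_CUBIC))
E
```

```text
(no output)
```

View pics/c1.png

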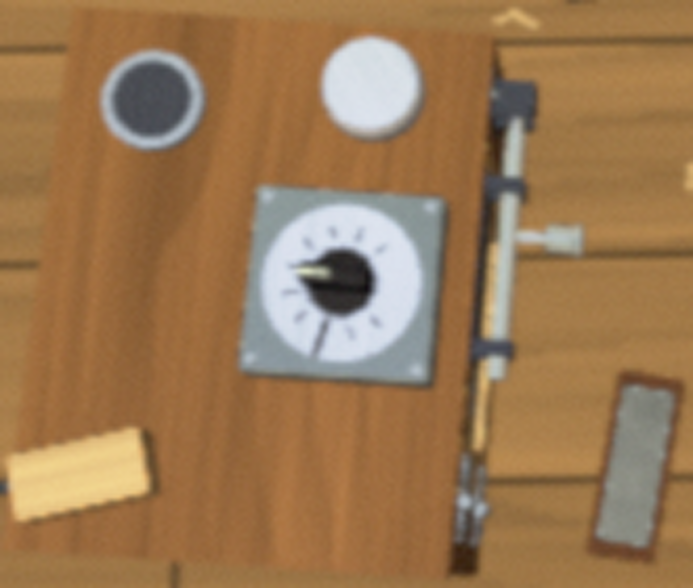

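View pics/c2.png

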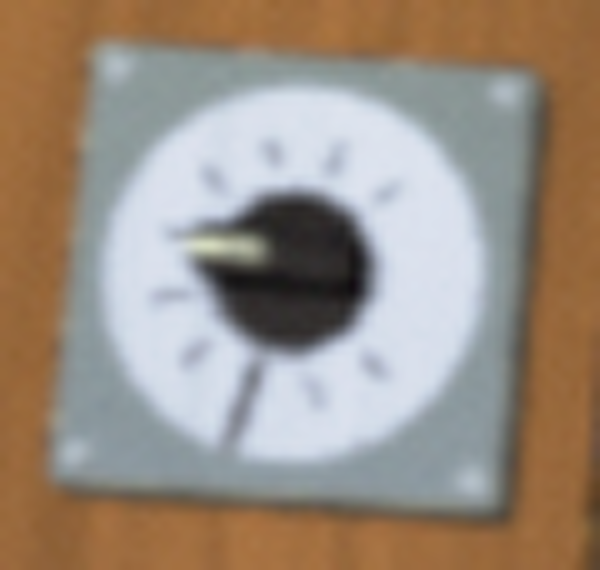

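View pics/c3.png

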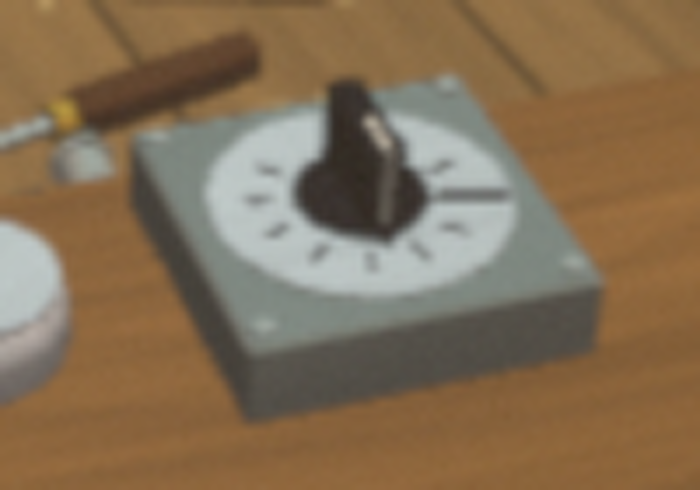

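```bash
python3 - <<'E'
from h import *
from scipy.spatial.transform import Rotation as Ro
im=load('pics/top0.npz'); px=im["pixels"]
off=lambda u,v:(u/10+212-.45, v/10+175-.45)
C=[(103,47),(543,68),(505,512),(53,485)] # c2 corners UL UR LR LL
W=np.array([ptz(im,*off(*c),.275) for c in C]); print(W.round(4)); c=W.mean(0)
print('sides',[np.linalg.norm(W[i]-W[i-1]).round(4) for i in range(4)])
print('centre',c)
yaw=[np.arctan2(*(W[a]-W[b])[[1,0]]) for a,b in((0,3),(1,2))]+[np.arctan2(*(W[a]-W[b])[[1,0]])-np.pi/2 for a,b in((0,1),(3,2))]
print('yaw',np.round(yaw,3))
# scale disc
m=((px.min(2)>190)).astype(np.uint8); m[:175]=0;m[232:]=0;m[:,:212]=0;m[:,272:]=0
cs,_=cv2.findContours(m,cv2.RETR_EXTERNAL,cv2.CHAIN_APPROX_NONE); k=max(cs,key=cv2.contourArea); e=cv2.fitEllipse(cv2.convexHull(k)); print(e,ptz(im,*e[0],.276))
# dark dial skirt
# long mark
for nm,p,z in(('long in',(262,362),.276),('long out',(232,450),.276),('ptr tip',(183,245),.312),('ptr in',(265,245),.312),('mark8',(168,233),.276)): print(nm,ptz(im,*off(*p),z).round(4))
# cabinet top corners
for p in((75,8),(497,35),(450,575),(15,548)):
    q=(p[0]/4.2+160-.4,p[1]/4.2+135-.4); print('cab',ptz(im,*q,.24).round(4))
for nm,p in(('knobL',(548,238)),('knobR',(575,240)),('stem',(530,238)),('rodtop',(514,130)),('rodbot',(498,375)),('keeper',(518,100))):
    q=(p[0]/4.2+160-.4,p[1]/4.2+135-.4); print(nm,ptd(im,*q).round(4),ptz(im,*q,.206).round(4))
s=manip.get_state(); print(Ro.from_quat(s['ee_rot'],scalar_first=True).as_matrix().round(3), manip.finger_overhang)
E
```

```text
[[0.6245 0.2126 0.275 ]
 [0.6162 0.0861 0.275 ]
 [0.488  0.0965 0.275 ]
 [0.498  0.224  0.275 ]]
sides [np.float64(0.127), np.float64(0.1268), np.float64(0.1286), np.float64(0.1279)]
centre [0.55668702 0.15478753 0.275     ]
yaw [-0.09  -0.081 -0.066 -0.078]
((240.82540893554688, 201.84042358398438), (36.2184944152832, 37.238243103027344), 53.09619140625) [0.5574235  0.15705403 0.276     ]
long in [0.5319 0.1654 0.276 ]
long out [0.5069 0.1735 0.276 ]
ptr tip [0.5597 0.1815 0.312 ]
ptr in [0.5593 0.1589 0.312 ]
mark8 [0.5696 0.1927 0.276 ]
cab [0.7666 0.3561 0.24  ]
cab [0.7417 0.0537 0.24  ]
cab [0.3608 0.0866 0.24  ]
cab [0.3847 0.3814 0.24  ]
knobL [0.5986 0.0198 0.2095] [0.5993 0.02   0.206 ]
knobR [0.5976 0.0006 0.205 ] [5.974e-01 5.000e-04 2.060e-01]
stem [0.6    0.0332 0.2032] [0.5995 0.033  0.206 ]
rodtop [0.6814 0.0445 0.2007] [0.68   0.0442 0.206 ]
rodbot [0.5009 0.0566 0.2032] [0.5005 0.0563 0.206 ]
keeper [0.6984 0.0402 0.2212] [0.7026 0.0412 0.206 ]
[[ 0.319 -0.001 -0.948]
 [ 0.948 -0.001  0.319]
 [-0.002 -1.     0.   ]] 0.017
```

Emit:
arm_command:
  commands:
    - [8.5, [0, 0, 4], 0]
    - [4, [0, 0, 4], 0]
    - [4, [0, 0, 4], 0]
    - [4, [3, -3, 0], -0.13]
    - [4, [3, -3, 0], -0.13]
    - [4, [3, -3, 0], -0.13]
    - [4, [3, -3, 0], -0.13]
    - [4, [3, -3, 0], -0.13]
    - [4, [3, -3, 0], -0.13]
    - [4, [3, -3, 0], -0.13]
    - [4, [3, -3, 0], -0.13]
    - [4, [3, -3, 0], -0.13]
  grip_force: 40

```text
clock: 1.3
position: [0.4543, 0.2735, 0.368]
ee_rot: [-0.707, 0.707, 0.025, -0.025]
contact_force: [1.9, 0.3, -0.7]
width: 0.0401
```

Emit:
arm_command:
  commands:
    - [4, [3.4, -3, 0], -0.1]
    - [4, [3.5, -3.5, 0], 0]
    - [4, [3.5, -3.5, 0], 0]
    - [4, [0, -2, 0], 0]
    - [4, [0, 0, 0], 0]
    - [4, [0, 0, 0], 0]

```text
clock: 1.9
position: [0.5573, 0.1549, 0.3679]
ee_rot: [0.707, -0.707, 0.009, -0.008]
contact_force: [-1.1, 0.3, -0.4]
width: 0.04
```

```bash
python3 - <<'E'
from h import *
from scipy.spatial.transform import Rotation as Ro
s=manip.get_state(); R=Ro.from_quat(s['ee_rot'],scalar_first=True).as_matrix()
print(s['clock'],s['position'],np.degrees(np.arctan2(R[1,0],R[0,0])),R[:,1],s['width'],s['qpos'].round(3))
im=snap('side','pics/side1.png'); a=im["pixels"][120:280,250:450,::-1]
cv2.imwrite('pics/c4.png',cv2.resize(a,None,fx=4,fy=3.7,interpolation=cv2.INTER_CUBIC))
E
```

```text
1.9 [0.55731763 0.15494055 0.36790683] -1.429940956084534 [-1.08363393e-03  7.30846062e-04 -9.99999146e-01] 0.04002748367644377 [1.500e-01 2.410e-01 1.264e+00 1.000e-03 1.637e+00 1.750e-01]
```

View pics/c4.png

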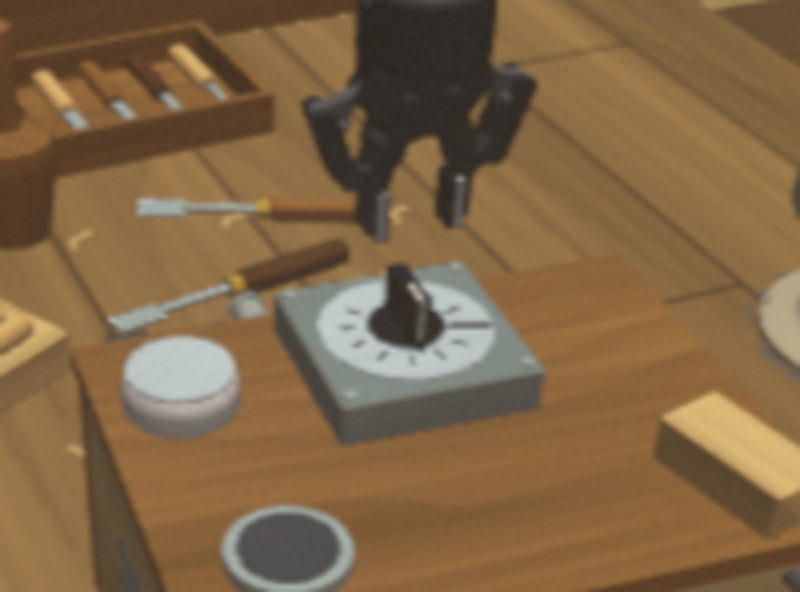

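The side view shows the fingers straddling the dial bar (crop ~(408,300)), centred above it and square to it. I'll lower and grip.

Emit:
arm_command:
  commands:
    - [4, [0, 0, -2.5], 0]
    - [4, [0, 0, -2], 0]
    - [4, [0, 0, -1.5], 0]
    - [4, [0, 0, -0.4], 0]
    - [1.3, [0, 0, 0], 0]
    - [0.8, [0, 0, 0], 0]
    - [0.8, [0, 0, 0], 0]
    - [0.8, [0, 0, 0], 0]

```text
clock: 2.75
position: [0.5573, 0.1556, 0.3053]
ee_rot: [0.708, -0.707, 0.008, -0.009]
contact_force: [-2.4, 1.5, 2.8]
width: 0.0134
```

```bash
cat > st.py <<'E'
from h import *
from scipy.spatial.transform import Rotation as Ro
s=manip.get_state(); R=Ro.from_quat(s['ee_rot'],scalar_first=True).as_matrix()
print(s['clock'],s['position'].round(4),'yaw',np.arctan2(R[1,0],R[0,0]).round(4),np.degrees(np.arctan2(R[1,0],R[0,0])).round(2),'F',s['contact_force'].round(2),'M',s['moment'].round(3),s['width'].round(4),s['qpos'].round(3))
E
python3 st.py
```

```text
Traceback (most recent call last):
  File "st.py", line 4, in <module>
    print(s['clock'],s['position'].round(4),'yaw',np.arctan2(R[1,0],R[0,0]).round(4),np.degrees(np.arctan2(R[1,0],R[0,0])).round(2),'F',s['contact_force'].round(2),'M',s['moment'].round(3),s['width'].round(4),s['qpos'].round(3))
                                                                                                                                                                                             ^^^^^^^^^^^^^^^^
AttributeError: 'float' object has no attribute 'round'
```

Emit:
arm_command:
  commands:
    - [0.8, [0, 0, 0], 0.1]
    - [0.8, [0, 0, 0], 0.12]
    - [0.8, [0, 0, 0], 0.12]
    - [0.8, [0, 0, 0], 0.12]
    - [0.8, [0, 0, 0], 0.12]
    - [0.8, [0, 0, 0], 0.12]
    - [0.8, [0, 0, 0], 0.12]
    - [0.8, [0, 0, 0], 0.12]
    - [0.8, [0, 0, 0], 0.12]
    - [0.8, [0, 0, 0], 0.12]
    - [0.8, [0, 0, 0], 0.08]
    - [0.8, [0, 0, 0], 0]

```text
clock: 3.95
position: [0.5584, 0.1564, 0.3053]
ee_rot: [0.577, -0.576, -0.411, 0.408]
contact_force: [0.4, 3.7, 1.5]
width: 0.0133
```

```bash
sed -i "s/s\['width'\].round(4)/round(s['width'],4)/" st.py; python3 st.py
```

```text
3.95 [0.5584 0.1564 0.3053] yaw 1.2361 70.82 F [0.43 3.68 1.5 ] M [ 0.766 -0.085 -0.027] 0.0133 [ 0.151  0.256  1.393  0.003  1.489 -1.085]
```

Emit:
arm_command:
  commands:
    - [0.8, [0, 0, 0], 0]
    - [3, [0, 0, 0], 0]
    - [4, [0, 0, 0], 0]
    - [4, [0, 0, 0], 0]
    - [4, [0, 0, 2], 0]
    - [4, [0, 0, 4], 0]
    - [4, [0, -4, 3], -0.13]
    - [4, [0, -5, 0], -0.14]
    - [4, [0, -5, 0], -0.14]
    - [5, [0, -2, 0], -0.14]
    - [5, [0, 0, 0], -0.14]
    - [5, [0, 0, 0], -0.14]

```text
clock: 5.15
position: [0.5573, -0.0068, 0.3941]
ee_rot: [-0.693, 0.693, 0.139, -0.14]
contact_force: [0.4, -0.4, -1.0]
width: 0.0499
```

```bash
python3 st.py; python3 - <<'E'
from h import *
im=snap('side','pics/side2.png'); a=im["pixels"][180:250,300:400,::-1]
cv2.imwrite('pics/c5.png',cv2.resize(a,None,fx=7,fy=7,interpolation=cv2.INTER_CUBIC))
im=snap('top','pics/top2.png'); a=im["pixels"][135:275,160:325,::-1]
cv2.imwrite('pics/c6.png',cv2.resize(a,None,fx=4.2,fy=4.2,interpolation=cv2.INTER_CUBIC))
E
```

```text
5.15 [ 0.5573 -0.0068  0.3941] yaw 0.3971 22.75 F [ 0.44 -0.39 -0.97] M [-0.029  0.025 -0.03 ] 0.0499 [-1.360e-01  2.050e-01  1.251e+00 -1.000e-03  1.686e+00 -5.340e-01]
```

View pics/c5.png

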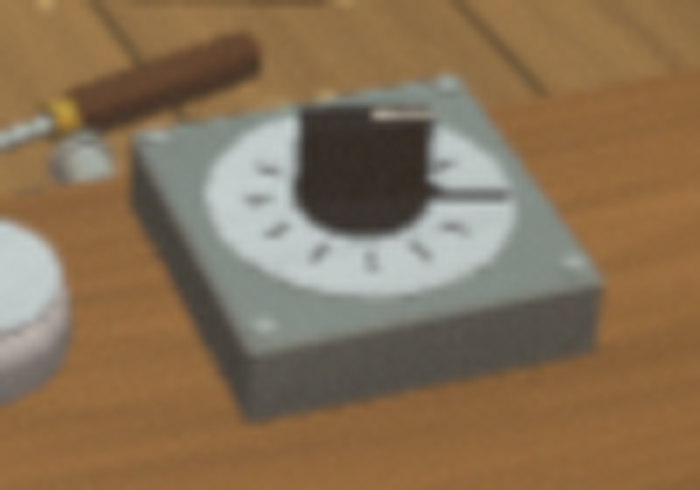

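View pics/c6.png

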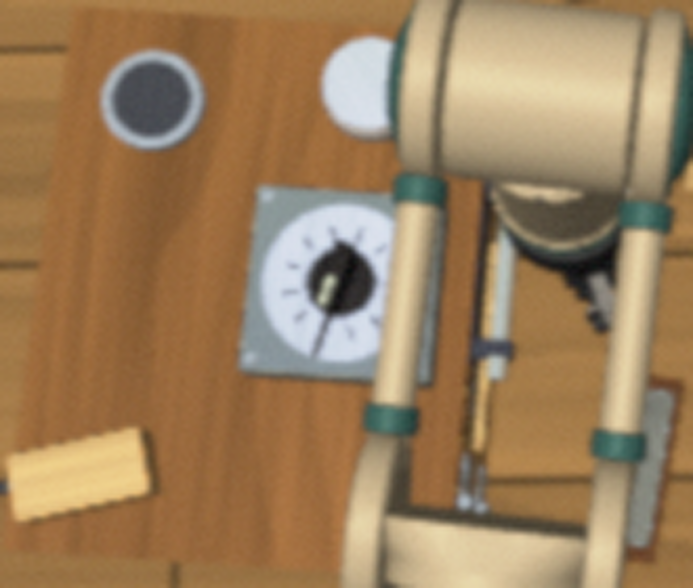

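The dial's nose now sits on the long mark at crop (435,190). Next I'll move above the knob at about (0.598, 0.013), jaw yaw -0.075.

Emit:
arm_command:
  commands:
    - [5, [2, 1, 0], -0.12]
    - [5, [2.1, 1, -2], -0.12]
    - [5, [0, 0, -4], -0.12]
    - [5, [0, 0, -4], -0.11]
    - [5, [0, 0, -2], 0]
    - [5, [0, 0, 0], 0]

```text
clock: 5.85
position: [0.5964, 0.0152, 0.2705]
ee_rot: [-0.707, 0.707, -0.024, 0.019]
contact_force: [-0.3, -0.3, 0.5]
width: 0.0502
```

```bash
python3 st.py; python3 - <<'E'
from h import *
s=manip.get_state()
for n in('top','side'):
    im=snap(n,f'pics/{n}3.png'); c=proj(im,[.5985,.0095,.195]); print(n,c)
    u,v=c.astype(int); a=im["pixels"][v-60:v+60,u-80:u+80,::-1]
    cv2.imwrite(f'pics/d_{n}3.png',cv2.resize(a,None,fx=4,fy=4,interpolation=cv2.INTER_CUBIC))
E
```

```text
5.85 [0.5964 0.0152 0.2705] yaw -0.061 -3.49 F [-0.31 -0.3   0.52] M [-0.019  0.015  0.01 ] 0.0502 [-9.100e-02  3.020e-01  1.412e+00 -1.000e-03  1.435e+00 -3.000e-02]
top [293.70038516 192.13120405]
side [312.63960767 204.00078935]
```

View pics/d_top3.png

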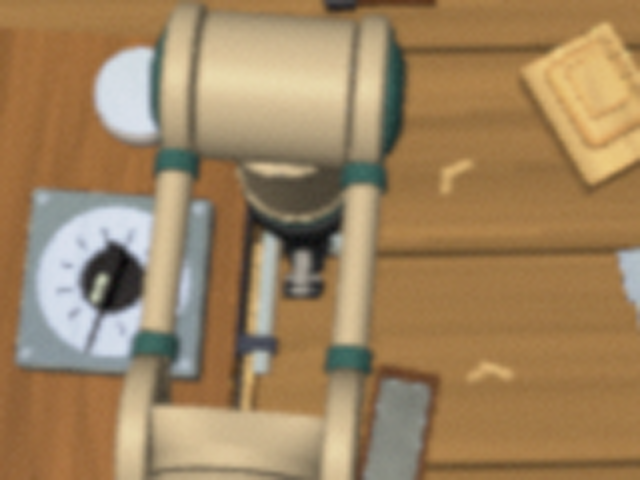

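View pics/d_side3.png

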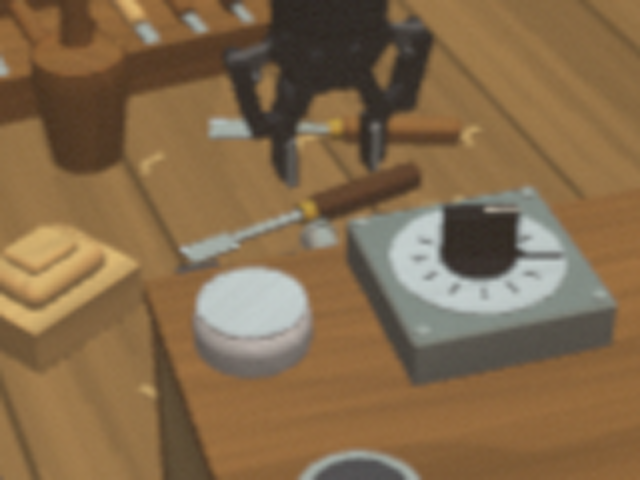

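The knob shows in the side view at (312,202), where I predicted it, and the gripper is directly above it. Lowering and gripping.

Emit:
arm_command:
  commands:
    - [5, [0.2, -0.2, -2], -0.014]
    - [5, [0, 0, -2], 0]
    - [5, [0, 0, -2], 0]
    - [5, [0, 0, -1.7], 0]
    - [5, [0, 0, 0], 0]

```text
clock: 6.45
position: [0.6003, 0.0129, 0.1972]
ee_rot: [-0.707, 0.707, -0.028, 0.027]
contact_force: [0.5, -0.4, 1.0]
width: 0.0501
```

Emit:
arm_command:
  commands:
    - [3, [0, 0, 0], 0]
    - [1.5, [0, 0, 0], 0]
    - [1.5, [0, 0, 0], 0]
    - [1.5, [0, 0, 0], 0]
    - [1.5, [0, 0, 0], 0]
  grip_force: 40

```text
clock: 6.95
position: [0.6004, 0.013, 0.1996]
ee_rot: [-0.707, 0.707, -0.027, 0.028]
contact_force: [-3.9, 0.6, 6.1]
width: 0.0204
```

```bash
python3 st.py
```

```text
6.95 [0.6004 0.013  0.1996] yaw -0.0779 -4.46 F [-3.87  0.59  6.13] M [-0.004  0.646 -0.007] 0.0204 [-0.094  0.343  1.529  0.     1.268 -0.016]
```

Emit:
arm_command:
  commands:
    - [1.5, [0, 0, 0.3], 0]
    - [1.5, [0, 0, 0.3], 0]
    - [1.5, [0, 0, 0.2], 0]
    - [1.5, [0, 0, 0], 0]
    - [1.5, [0, 0, 0], 0]

```text
clock: 7.45
position: [0.6004, 0.013, 0.2052]
ee_rot: [0.707, -0.707, 0.028, -0.027]
contact_force: [-1.8, -0.2, -3.1]
width: 0.0207
```

```bash
python3 st.py; python3 - <<'E'
from h import *
for n in('top','side'):
    im=snap(n,f'pics/{n}4.png'); c=proj(im,[.5985,.0095,.195])
    u,v=c.astype(int); a=im["pixels"][v-30:v+30,u-40:u+40,::-1]
    cv2.imwrite(f'pics/d_{n}4.png',cv2.resize(a,None,fx=8,fy=8,interpolation=cv2.INTER_CUBIC))
E
```

```text
7.45 [0.6004 0.013  0.2052] yaw -0.078 -4.47 F [-1.78 -0.23 -3.06] M [ 0.021  0.244 -0.071] 0.0207 [-0.094  0.34   1.519  0.     1.283 -0.016]
```

View pics/d_top4.png

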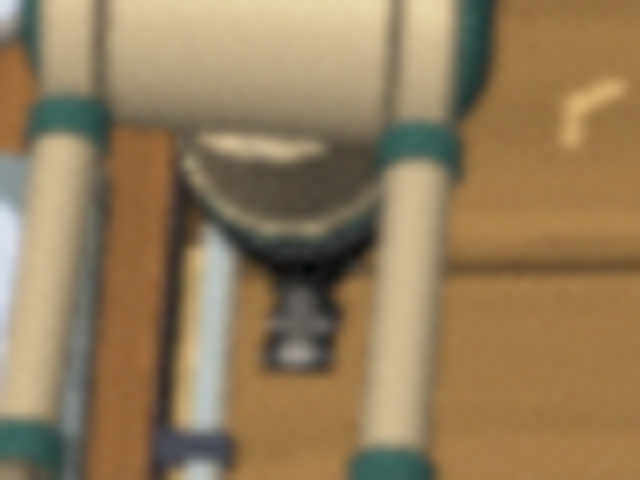

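View pics/d_side4.png

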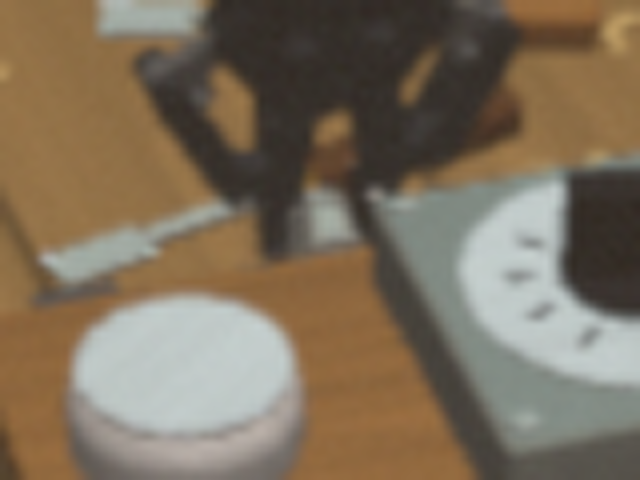

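The side view shows the knob between the pads at crop (325,215). The load of about 3 N matches the rod's weight. I'll lift a little more and start drawing gently.

Emit:
arm_command:
  commands:
    - [1.5, [0, 0, 0.2], 0]
    - [1.5, [0, 0, 0.2], 0]
    - [1.5, [0, 0, 0], 0]
    - [1.5, [-0.2, 0.015, 0], 0]
    - [1.5, [-0.2, 0.015, 0], 0]
    - [1.5, [-0.2, 0.015, 0], 0]
    - [1.5, [0, 0, 0], 0]
  grip_force: 60

```text
clock: 8.25
position: [0.5946, 0.0134, 0.2096]
ee_rot: [-0.707, 0.707, -0.027, 0.028]
contact_force: [0.6, -0.0, -1.3]
width: 0.0199
```

```bash
python3 st.py
```

```text
8.25 [0.5946 0.0134 0.2096] yaw -0.078 -4.47 F [ 0.65 -0.02 -1.28] M [ 0.008 -0.12  -0.047] 0.0199 [-0.094  0.328  1.526 -0.     1.286 -0.016]
```

No catching: 0.65 N after 6 mm of draw. Continuing.

Emit:
arm_command:
  commands:
    - [1.5, [-0.3, 0.022, 0], 0]
    - [1.5, [-0.3, 0.022, 0], 0]
    - [1.5, [-0.4, 0.03, 0], 0]
    - [1.5, [-0.4, 0.03, 0], 0]
    - [1.5, [-0.4, 0.03, 0], 0]
    - [1.5, [-0.4, 0.03, 0], 0]
    - [1.5, [-0.4, 0.03, 0], 0]
    - [1.5, [-0.3, 0.022, 0], 0]
    - [1.5, [0, 0, 0], 0]
    - [1.5, [0, 0, 0], 0]

```text
clock: 9.25
position: [0.5647, 0.0159, 0.2091]
ee_rot: [0.707, -0.706, 0.028, -0.027]
contact_force: [-1.0, 1.2, -2.1]
width: 0.02
```

```bash
python3 st.py; python3 - <<'E'
from h import *
im=snap('side','pics/side5.png'); c=proj(im,[.58,.0095,.195])
u,v=c.astype(int); a=im["pixels"][v-30:v+30,u-40:u+40,::-1]
cv2.imwrite(f'pics/d_side5.png',cv2.resize(a,None,fx=8,fy=8,interpolation=cv2.INTER_CUBIC))
im=snap('top','pics/top5.png'); c=proj(im,[.58,.0095,.195])
u,v=c.astype(int); a=im["pixels"][v-50:v+70,u-80:u+80,::-1]
cv2.imwrite(f'pics/d_top5.png',cv2.resize(a,None,fx=4,fy=4,interpolation=cv2.INTER_CUBIC))
E
```

```text
9.25 [0.5647 0.0159 0.2091] yaw -0.0779 -4.46 F [-1.03  1.18 -2.11] M [ 0.245  0.096 -0.098] 0.02 [-0.095  0.286  1.59   0.     1.267 -0.017]
```

View pics/d_side5.png

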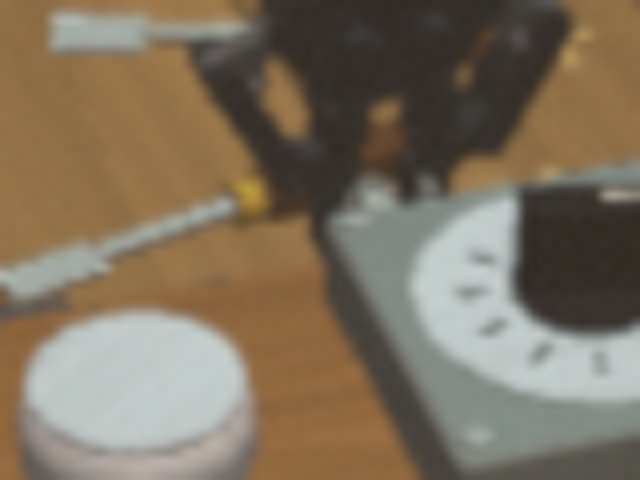

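View pics/d_top5.png

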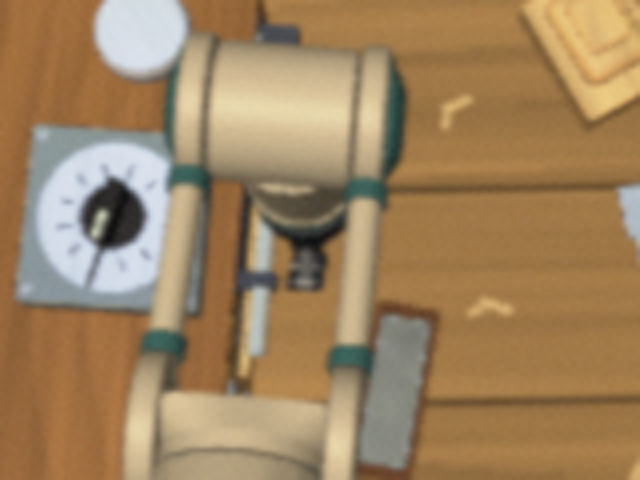

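The top view agrees: the rod now sticks out well past the lower strap, about 36 mm drawn. Next I'll swing the door open along its arc.

Emit:
arm_command:
  commands:
    - [1.5, [-0.22, -0.45, 0], -0.03]
    - [1.5, [-0.22, -0.45, 0], -0.03]
    - [1.5, [-0.22, -0.45, 0], -0.03]
    - [1.5, [-0.25, -0.43, 0], -0.03]
    - [1.5, [-0.25, -0.43, 0], -0.03]
    - [1.5, [-0.25, -0.43, 0], -0.03]
    - [1.5, [0, 0, 0], 0]

```text
clock: 10.05
position: [0.5511, -0.0114, 0.2094]
ee_rot: [0.701, -0.701, 0.092, -0.092]
contact_force: [0.6, 3.8, -3.1]
width: 0.02
```

```bash
python3 st.py
```

```text
10.05 [ 0.5511 -0.0114  0.2094] yaw -0.26 -14.9 F [ 0.62  3.83 -3.07] M [ 0.687  0.04  -0.113] 0.02 [-0.147  0.265  1.62   0.     1.256  0.113]
```

Emit:
arm_command:
  commands:
    - [1.5, [-0.28, -0.41, 0], -0.03]
    - [1.5, [-0.28, -0.41, 0], -0.03]
    - [1.5, [-0.28, -0.41, 0], -0.03]
    - [1.5, [0, 0, 0], 0]
    - [1.5, [0, 0, 0], 0]
    - [1.5, [0, 0, 0], 0]

```text
clock: 10.65
position: [0.5432, -0.0232, 0.2094]
ee_rot: [-0.696, 0.696, -0.122, 0.122]
contact_force: [0.6, 4.5, -1.6]
width: 0.0201
```

```bash
python3 st.py; python3 - <<'E'
from h import *
im=snap('top','pics/top6.png')
a=im["pixels"][135:275,160:325,::-1]
cv2.imwrite('pics/d_top6.png',cv2.resize(a,None,fx=4.2,fy=4.2,interpolation=cv2.INTER_CUBIC))
im=snap('side','pics/side6.png')
E
```

```text
10.65 [ 0.5432 -0.0232  0.2094] yaw -0.3477 -19.92 F [ 0.59  4.55 -1.58] M [ 0.629 -0.104 -0.113] 0.0201 [-0.171  0.254  1.636 -0.     1.251  0.177]
```

View pics/d_top6.png

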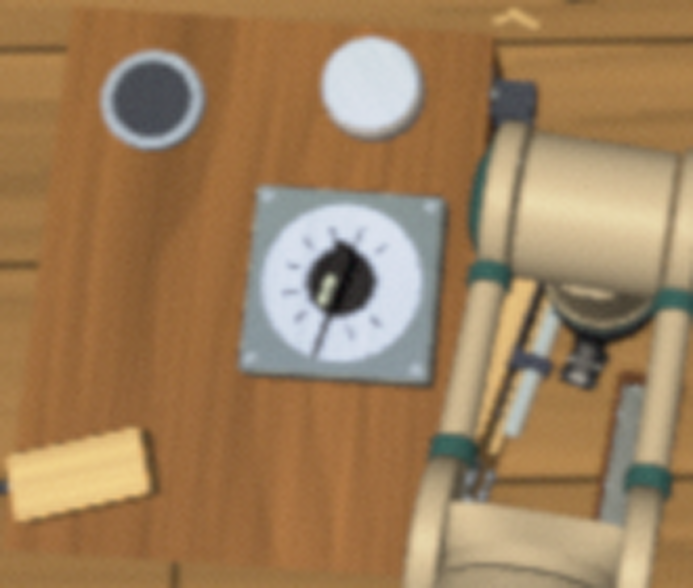

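View pics/side6.png

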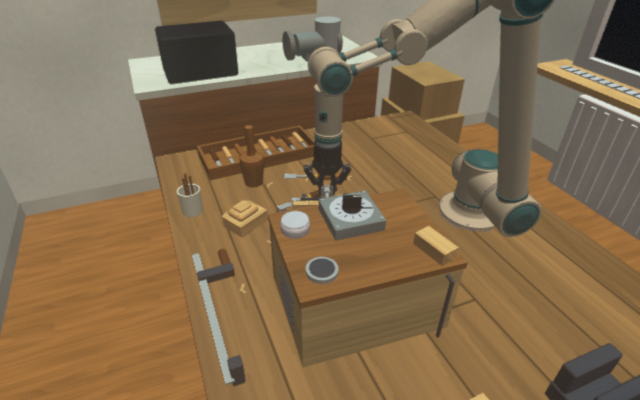

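The top view shows the door standing out, with the rod from crop (553,315) to (515,435), the dial still on the long mark, and the bystanders unmoved. I'll check the door angle from the rod.

```bash
python3 - <<'E'
from h import *
im=load('pics/top6.npz'); q=lambda u,v:(u/4.2+160-.4,v/4.2+135-.4)
z=.195+.007+.009
A,B,S=[ptz(im,*q(*p),z) for p in((553,315),(514,435),(531,362))]
print(A.round(4),B.round(4),'angle',np.arctan2(*(A-B)[[1,0]])+.0765)
u=np.array([np.cos(-.347),np.sin(-.347)])
print('tail beyond strap now',(S-B)[:2]@u)
im0=load('pics/top0.npz'); s0,b0=ptz(im0,*q(493,348),.202),ptz(im0,*q(498,376),.202); print('before',(s0-b0)[:2]@[.997,-.076])
H=np.array([.4103,.0808]);print('TCP angle est', [np.arctan2(p[1]-H[1],p[0]-H[0]) for p in([.5647,.0159],[.5432,-.0232])], [np.hypot(*(np.array(p)-H)) for p in([.5647,.0159],[.5432,-.0232])])
E
```

```text
[0.5422 0.0166 0.211 ] [0.4573 0.0448 0.211 ] angle -0.24368459384366215
tail beyond strap now 0.052637125424510954
before 0.019872811824474524
TCP angle est [np.float64(-0.3979142437024886), np.float64(-0.6640055841751354)] [np.float64(0.16748543220232617), np.float64(0.16875547398529034)]
```

```bash
python3 st.py; python3 -c "
from rig import manip
print(manip.sign_off())"
```

```text
10.75 [ 0.5432 -0.0231  0.2094] yaw -0.3477 -19.92 F [ 0.22  3.7  -2.7 ] M [ 0.605 -0.071 -0.06 ] 0.0197 [-0.17   0.254  1.636 -0.     1.251  0.177]
the job is handed in; nothing more can be done
None
```

I turned the dial back to the long mark, lifted the bolt and drew it clear of the keeper, and opened the door. The job is handed in at 10.75 s with the gripper still holding the bolt knob. No verdict came back.

- **Dial:** the pointer's nose lines up with the long mark in both camera views, and the jaw angle at release agreed with this to within about 1 degree.
- **Bolt:** I lifted it about 9 mm before drawing. My readings taken between moves during the draw never passed a few newtons, so there was no sign of it catching on the lip. It is drawn about 36 mm by arm travel, or about 33 mm measured from the rod in the top view.
- **Door:** it is open about 0.24 rad by the rod's angle in the image, or 0.27 rad by arm motion. Both are within 0.19 to 0.355 rad. The arm feels about 4 N of spring pull through the knob, and the arm's position was steady over the last readings.
- **Bystanders:** I never touched any of them. The last top and side pictures show those in view where they started, judged by eye only. The arm hides part of the oilstone in the last top view.

My two estimates for the door angle and for the bolt travel differ by about 0.03 rad and 3 mm. The closed grip on the 22 mm knob also read about 20 mm; the reading was also slightly low on the dial bar.

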